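# Put the red-capped sample pot away in the drop-front cabinet

### The arm

A 6-joint arm with a two-finger parallel gripper is mounted at the origin on the work surface. World frame = base frame: x ahead of the robot, y to its left, z up, the work surface at z = 0. Lengths are in mm, angles in rad, forces in N, time in s.
With the tool pointing down it reaches from about 300 to 775 mm from the base axis. Payload 14.6 kg.
Tool frame: the origin (TCP) lies between the finger pads; the fingertips stand manip.nose_length ahead of it and the grasp point (between the pads) lies 11 mm behind it (manip.nose_length is the distance from the TCP to the fingertips, in mm); z points along the fingers, y is the line along which they close (so a half turn about z gives the same grasp; the last joint's range is limited). The gripper opens to 94 mm and grips with 3 to 60 N. Pads are 16 mm wide; open, the fingers measure 119 mm over their backs; the gripper's body (75 mm by 177 mm) begins 78 mm behind the grasp point.
Start: joints at [-1.271, 0.3, 1.521, -0, 1.321, -0.067], TCP at [197.239, -513.406, 213.446] pointing down, gripper open.
Joint ranges: [-3.03, 3.03], [-0.79, 2.21], [0.23, 2.52], [-1.04, 4.18], [0, 3.07], [-2.55, 2.55]. Speed limits (rad/s): [2.22, 2.22, 2.57, 3.14, 3.14, 3.14].

### API

Orientations are given as [roll, pitch, yaw] about the fixed x, y, z axes, in that order (R = Rz(yaw) Ry(pitch) Rx(roll)).
In Python, from cell import manip, cams, job gives the robot as it stands.
- The arm moves only by the tool jog_arm, never from a script. Its argument "commands" is a list of rows, each an object of numbers: "dx", "dy", "dz": the shift along the tool's x, y, z each as a share of 40 mm, from -1 to 1; "ax", "ay", "az": the turn, a rotation vector about the tool's x, y, z each as a share of 10 degrees, from -1 to 1; "gripper": the closure, from 0 (fully open) to 1 (shut). A call has 1 to 10 rows; each row shifts and turns the commanded pose from where the row before left it, along the tool's axes as they then stand; what a row does not reach is not made up. A row lasts 1/8 s, in which the tool goes at most 62.5 mm and 10.7 degrees, less where a joint would pass 70% of its speed; a pose out of reach is approached as far as the arm can. A call with a number of a shift or a turn outside -1 to 1 is refused whole. A call with a gripper value outside its range is refused whole. The fingers move at their own pace and stop on an object; "squeeze" is the grip in N (left out, the last holds). Time passes only in rows, so rows that do not move let the fingers close. It gives the time, the measured TCP pose, the force, the opening and the grip force at its end, in the units of the state.
- manip.read_state(): the state, without advancing time (a new reading comes with each control period).
- cams.camera(name): name is "scene" or "top"; returns a dict with "image" (400x640x3 uint8, red, green, blue), "fx", "fy", "cx", "cy" (pixels), "world_to_cam" (4x4, takes a point from world to camera coordinates). Camera axes: x right, y down, z forward; pixel columns grow to the right and rows downward; lengths in mm; the calibration is good to about 2 mm. A picture is of the moment at which its call begins. There is no depth.
- job.sign_off(): hands the job in; it is judged then, once.
The state is a dict: "clock": time; "joints": joint angles; "qd": joint speeds; "effort": joint torques, N m; "eef_pos": TCP position; "eef_rot": TCP orientation; "wrist_force": force on the tool from outside, world axes, zero at the start; "moment": the same for the moment, N m; "finger_gap": finger opening in mm; "finger_force": force on a finger pad.
Only numpy, scipy, OpenCV 4.12 (cv2) and the standard library are available. Lean on these libraries where they do the work, as an engineer would, in place of code of your own. Each camera call takes 0.05 s, during which the arm holds its last target. There are 200 camera calls.

### The job

Put the red-capped sample pot away in the clear drop-front cabinet: pull the cabinet's door all the way down, set the pot gently down inside so that it stands upright on the cabinet's floor and let go of it, then push the door back up until it is fully shut. Leave the other pots and the vial standing where they are.

Things in the scene. Friction and masses are not known exactly. Their poses are not given: they have to be found in the camera images.
- cabinet: fixed bench cabinet: white plinth and back, clear roof, sides and sloping door; 260 mm wide (y), 215 deep (x), 172 high. Origin on the bench at mid width, below the hinge line; x points into the cabinet, y along the hinge, z up; the front faces -x. Hinge at x = 0, z = 50 mm. Roof (8 mm thick, top at z = 172) covers only x = 146 to 215: with the door down the rest is open from above
- door (a joint): angle of the bottom-hinged door, rad. 0 = shut, leaning back (to +x) 50 degrees from upright; grows as it is pulled out and down to its stop at 2.443, where it lies level in front of the cabinet. Stiff: stays where it is left. Clear panel with blue frame, 260 mm wide, reaching 190 mm from the hinge, 8 mm thick, its faces 3 and 11 mm outside the plane through hinge and bar
- door_bar (a point): centre of the door's steel handle bar: round, 12 mm thick, 120 mm long, parallel to the hinge and 235 mm from it, 39 mm clear of the panel's free edge, on a stub at each end. Shut, it is 201 mm above the bench (29 mm above the roof); fully down, 50 mm above the bench. The point's z axis points from the hinge to the bar, y along the bar
- cabinet_floor (a point): point on the cabinet's inner floor (50 mm above the bench) at mid width, 85 mm behind the hinge line: a good place for the pot. Floor: cabinet x 0 to 207, y -122 to 122 mm; walls 8 mm. A pot centred 75 mm or more behind the hinge line clears the shutting door
- red_pot: the sample pot to put away: white plastic, red cap, round, 44 mm in diameter and 44 mm high with its cap (70 g). Origin at the centre of its underside, z up; stands on the bench
- blue_pot: the same pot with a blue cap; stays where it is
- green_pot: the same pot with a green cap; stays where it is
- vial: amber vial with a white cap, 30 mm in diameter, 62 mm high, standing at the back of the cabinet under the clear roof, near one side; origin at the centre of its underside; stays where it is
Mind the look-alikes: they are no part of the job. Leave any black or grey look-alike of the red_pot alone.

How it is judged:
By the outcome, as a careful person would: the job done as asked, in the order asked, and still so for the second after the job is handed in, with the robot touching nothing.
It also fails if it takes over 72 s, if anything falls off the work surface, if the arm or the gripper's body presses on something with over 40 N, if the wrist force passes 120 N, or if a joint passes its speed limit or range.

## Working session

There is one attempt and no reset: what is moved stays moved. The work goes in short steps, Python scripts to look and compute and a tool call to move; the robot and the scene stay as the last step left them, time stands still between calls to the robot, and variables do not carry over. Pictures are saved under pics/ and viewed, at most 12 in all, crops included, and the job is handed in when it is done.

Besides the shell and the picture viewer there is one more tool, called after "Call:" by a JSON object that holds its "method" and its "body", one argument or row to a line. jog_arm: Moves the arm, as the interface text tells. Shift numbers are shares of 40 mm and turn numbers shares of 10 degrees, none past 1 either way. Its arguments: {"type":"object","properties":{"commands":{"type":"array"},"squeeze":{"type":"number"}},"required":["commands"]}

```bash
mkdir -p pics; ls
python3 - <<'E'
from cell import manip,cams,job
import cv2,numpy as np
s=manip.read_state();print(s,manip.nose_length)
for n in("scene","top"):
    c=cams.camera(n);cv2.imwrite(f"pics/{n}0.png",c["image"][:,:,::-1]);print(n,c["fx"],c["fy"],c["cx"],c["cy"],np.round(c["world_to_cam"],4).tolist())
E
```

```text
pics
{'clock': 0.0, 'joints': array([-1.27063332e+00,  3.00467122e-01,  1.52156457e+00,  7.17016836e-06,
        1.32072119e+00, -6.66220195e-02]), 'qd': array([ 0.00032926,  0.00224803, -0.00068616, -0.00027061,  0.00064992,
        0.00156352]), 'effort': array([ 1.34010730e-03, -5.31801724e+01, -3.52733302e+01,  7.09013594e-02,
        2.43357383e-02, -5.32563092e-05]), 'eef_pos': array([ 197.15172877, -513.17979954,  212.8954989 ]), 'eef_rot': array([-3.14043546e+00, -8.41692159e-05,  3.66783203e-01]), 'wrist_force': array([-0.47567184,  0.08964352, -0.23369657]), 'moment': array([-0.00256164,  0.00650546, -0.05484104]), 'finger_force': 0.0, 'finger_gap': 93.93035519586358} 8.0
scene 433.17753401458776 433.17753401458776 316.02293151345236 199.24702216484343 [[0.8331, 0.5531, -0.0008, -414.1204], [0.3188, -0.4814, -0.8164, -71.7078], [-0.4519, 0.6799, -0.5774, 1283.4105], [0.0, 0.0, 0.0, 1.0]]
top 437.5972317727268 437.5972317727268 318.59591762380853 202.4515794774788 [[-0.0259, -0.9997, 0.0039, -48.5975], [-0.988, 0.025, -0.1525, 553.8933], [0.1523, -0.0078, -0.9883, 978.1888], [0.0, 0.0, 0.0, 1.0]]
```

View pics/scene0.png

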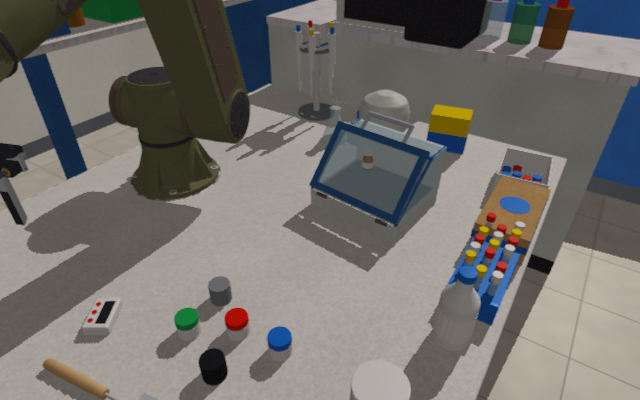

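View pics/top0.png

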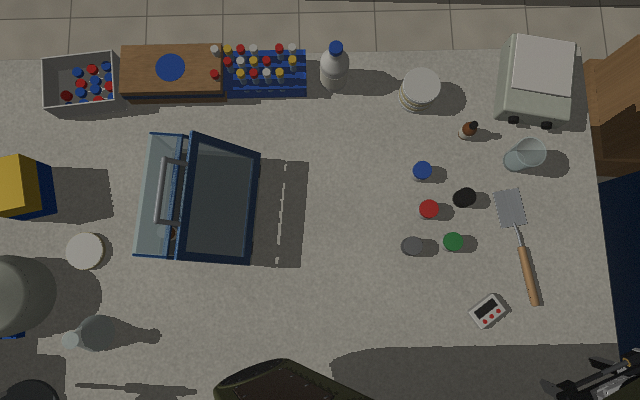

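Scene view: red cap at (237,322), with green (187,322), blue (280,342), grey (220,290) and black (213,366) pots. Top view: red cap at (429,209), green (453,242), blue (422,170), grey (411,246), black (464,197). The cabinet is at about (195,200) with its front toward image right and its bar at (163,190). The red-capped white pot is the one that fits; I'll measure it and confirm in one crop.

```bash
cat > h.py <<'E'
from cell import manip,cams,job
import cv2,numpy as np
def ray(c,uv):
    M=np.array(c["world_to_cam"]);R=M[:3,:3];t=M[:3,3]
    d=R.T@np.array([(uv[0]-c["cx"])/c["fx"],(uv[1]-c["cy"])/c["fy"],1]);return -R.T@t,d/np.linalg.norm(d)
def onz(c,uv,z):
    o,d=ray(c,uv);return o+d*(z-o[2])/d[2]
def tri(c1,u1,c2,u2):
    A=0;b=0;P=[]
    for c,u in((c1,u1),(c2,u2)):
        o,d=ray(c,u);Q=np.eye(3)-np.outer(d,d);A=A+Q;b=b+Q@o;P.append((o,d))
    p=np.linalg.solve(A,b);return p,[np.linalg.norm(np.cross(p-o,d)) for o,d in P]
def proj(c,p):
    q=np.array(c["world_to_cam"])@np.r_[p,1];return np.array([c["fx"]*q[0]/q[2]+c["cx"],c["fy"]*q[1]/q[2]+c["cy"]])
def blobs(c,lo,hi,box,amin=30):
    h=cv2.cvtColor(c["image"],cv2.COLOR_RGB2HSV);m=cv2.inRange(h,lo,hi);k=np.zeros_like(m);k[box[1]:box[3],box[0]:box[2]]=255;m&=k
    n,l,s,ce=cv2.connectedComponentsWithStats(m);return [(np.round(ce[i],1),s[i].tolist()) for i in range(1,n) if s[i][4]>=amin]
E
python3 - <<'E'
from h import *
t=cams.camera("top");s=cams.camera("scene")
B=(390,150,480,260)
for n,lo,hi in(("red",(0,150,60),(8,255,255)),("red2",(172,150,60),(180,255,255)),("blue",(100,130,60),(125,255,255)),("green",(55,100,40),(85,255,255))):
    for ce,st in blobs(t,lo,hi,B): print("top",n,ce,st,onz(t,ce,42).round(1))
    for ce,st in blobs(s,lo,hi,(160,270,310,390)): print("sc",n,ce,st,onz(s,ce,42).round(1))
for uv in((464,197),(411,246)):print(onz(t,uv,42).round(1))
a=cv2.resize(t["image"][120:275,125:275],None,fx=3.8,fy=3.8,interpolation=cv2.INTER_CUBIC)
b=cv2.resize(s["image"][95:240,300:455],None,fx=2.5,fy=2.5,interpolation=cv2.INTER_CUBIC) 
d=cv2.resize(t["image"][150:260,390:485],None,fx=2.1,fy=2.1,interpolation=cv2.INTER_CUBIC)
cv2.imwrite("pics/a.png",a[:,:,::-1])
o=np.zeros((600,600,3),np.uint8);o[:b.shape[0],:b.shape[1]]=b;o[365:365+d.shape[0],:d.shape[1]]=d;print(b.shape,d.shape)
cv2.imwrite("pics/b.png",o[:,:,::-1])
E
```

```text
top red [428.6 208.5] [419, 200, 20, 18, 276] [ 531.8 -318.8   42. ]
sc red [236.1 318.8] [225, 308, 23, 23, 426] [ 535.  -323.1   42. ]
top blue [422.  169.7] [413, 161, 19, 18, 267] [ 624.7 -309.1   42. ]
sc blue [279.1 338.4] [268, 327, 23, 24, 465] [ 627.2 -313.5   42. ]
top green [452.6 241.1] [443, 232, 20, 19, 293] [ 454.6 -369.2   42. ]
sc green [186.3 318.6] [175, 308, 24, 23, 432] [ 458.2 -373.5   42. ]
[ 556.9 -403.4   42. ]
[ 445.8 -272.6   42. ]
(362, 388, 3) (231, 200, 3)
```

View pics/a.png

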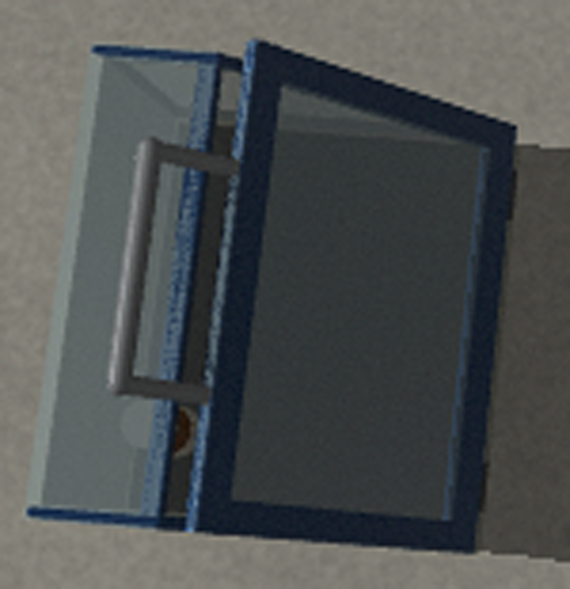

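View pics/b.png

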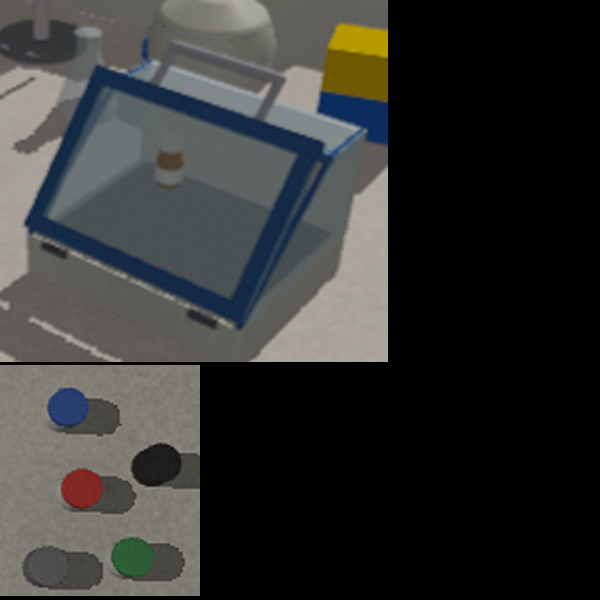

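The crop confirms it: red cap on a white body at top (429,209), distinct from black and grey. Bar ends are at top (164.2,157.6)/(156.6,221.6) and scene (411,127)/(370,113). Triangulating the bar and the door corners next.

Run:
```python
from h import *
t=cams.camera("top");s=cams.camera("scene")
def S(u,v):return (300+u/2.5,95+v/2.5)
def T(u,v):return (125+u/3.8,120+v/3.8)
P={}
for n,a,b in(("bar_lo",T(120,386),S(174,44)),("bar_hi",T(149,143),S(277,80)),
 ("hinge_hi",T(516,128),S(240,327)),("hinge_lo",T(475,550),S(27,225)),("top_hi",T(255,42),S(325,147)),("top_lo",T(190,530),S(97,67))):
    p,e=tri(t,a,s,b);P[n]=p;print(n,p.round(1),np.round(e,1))
for a,b in(("bar_lo","bar_hi"),("hinge_lo","hinge_hi"),("top_lo","top_hi")):
    d=P[b]-P[a];m=(P[a]+P[b])/2;print(a,np.linalg.norm(d).round(1),m.round(1),np.degrees(np.arctan2(d[1],d[0])).round(2))
print([onz(t,T(*q),201).round(1) for q in((120,386),(149,143))])
```

```text
bar_lo [495.7 245.8 228.7] [0.8 0.8]
bar_hi [616.7 233.1 227.5] [2.7 2.7]
hinge_hi [669.8  70.1  57.4] [1.1 1.1]
hinge_lo [414.3  95.9  62.3] [2.4 2.4]
top_hi [683.  192.  193.2] [0.5 0.5]
top_lo [423.7 219.1 195.6] [0.6 0.6]
bar_lo 121.7 [556.2 239.4 228.1] -5.98
hinge_lo 256.9 [542.1  83.   59.9] -5.78
top_lo 260.8 [553.4 205.6 194.4] -5.95
[array([498.3, 255.4, 201. ]), array([626.3, 244.1, 201. ])]
```

Bar mid comes out at (556,239,228), with measured lengths of 122 and 261 mm. The door's elevation is about 49°, so it stands slightly ajar. Hinge mid is about (541.5,89.5), and the inward direction has yaw 84°. Next I go above the bar.

Call:
{"method": "jog_arm", "body": {
  "commands": [
    {"dz": -1,"az": 0.9,"gripper": 0.65},
    {"dz": -1,"az": 0.9},
    {"dz": -1,"az": 0.9},
    {"dx": 0.35,"dy": -0.98},
    {"dx": 0.35,"dy": -0.98},
    {"dx": 0.35,"dy": -0.98},
    {"dx": 0.35,"dy": -0.98},
    {"dx": 0.35,"dy": -0.98},
    {"dx": 0.35,"dy": -0.98},
    {"dx": 0.35,"dy": -0.98}
  ]
}}

```text
schema error: expected keys dx, dy, dz, ax, ay, az, gripper
```

Call:
{"method": "jog_arm", "body": {
  "commands": [
    {"dx": 0.35,"dy": -0.98},
    {"dx": 0.35,"dy": -0.98},
    {"dx": 0.35,"dy": -0.98},
    {"dx": 0.35,"dy": -0.98},
    {"dx": 0.35,"dy": -0.98},
    {"dx": 0.35,"dy": -0.98},
    {"dx": 0.35,"dy": -0.98},
    {"dx": 0.35,"dy": -0.98},
    {"dx": 0.35,"dy": -0.98},
    {"dx": 0.35,"dy": -0.98}
  ]
}}

```text
schema error: expected keys dx, dy, dz, ax, ay, az, gripper
```

```bash
cat >> h.py <<'E'
from scipy.spatial.transform import Rotation as Ro
H=np.array([541.5,89.5,50.]);YAW=np.radians(84.05);U=np.array([np.cos(YAW),np.sin(YAW),0])
def bar(el): e=np.radians(el);return H+235*(np.cos(el*np.pi/180)*U+np.sin(e)*np.array([0,0,1]))
def go(target,pose=None):
    s=manip.read_state();R=Ro.from_euler("xyz",s["eef_rot"]).as_matrix();p=s["eef_pos"]
    print(round(s["clock"],2),p.round(1),np.degrees(s["eef_rot"]).round(2),"gap",round(s["finger_gap"],1),"F",s["wrist_force"].round(1),"-> rows of 40mm (tool):",(R.T@(np.array(target)-p)/40).round(3))
E
python3 - <<'E'
from h import *
go([556.2,239.4,268]); 
t=cams.camera("top");s=cams.camera("scene")
o=np.hstack([cv2.resize(t["image"][100:300,120:280],None,fx=2.5,fy=2.5),cv2.resize(s["image"][60:260,290:450],None,fx=2.5,fy=2.5)])
cv2.imwrite("pics/c.png",o[:,:,::-1])
E
```

```text
0.3 [ 197.2 -513.3  213.3] [-179.98   -0.     21.02] gap 94.0 F [ 0.   0.6 -0.2] -> rows of 40mm (tool): [ 15.127 -14.348  -1.362]
```

View pics/c.png

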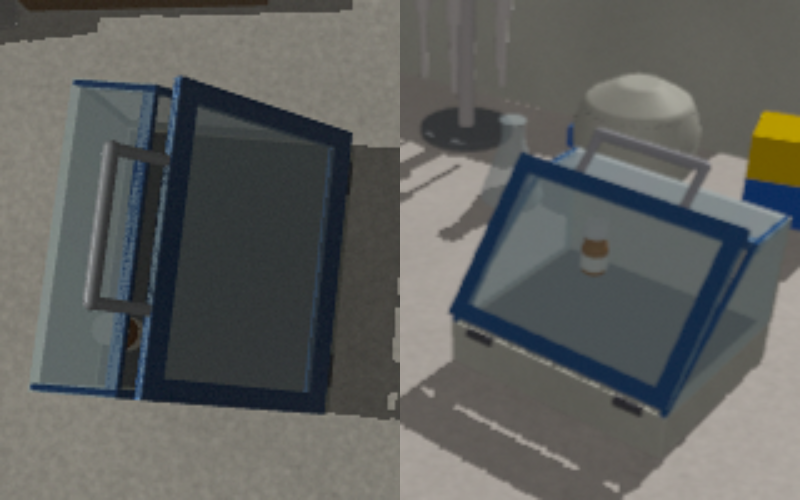

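All keys are required, so nothing moved. The picture shows the same scene as before, with the door slightly ajar and the bar above the roof (its ends at (112,150)/(90,303) in the left crop).

Call:
{"method": "jog_arm", "body": {
  "commands": [
    {"dx": 0,"dy": 0,"dz": -1,"ax": 0,"ay": 0,"az": 0.9,"gripper": 0.65},
    {"dx": 0,"dy": 0,"dz": -1,"ax": 0,"ay": 0,"az": 0.9,"gripper": 0.65},
    {"dx": 0,"dy": 0,"dz": -1,"ax": 0,"ay": 0,"az": 0.9,"gripper": 0.65},
    {"dx": 0.35,"dy": -0.98,"dz": 0,"ax": 0,"ay": 0,"az": 0,"gripper": 0.65},
    {"dx": 0.35,"dy": -0.98,"dz": 0,"ax": 0,"ay": 0,"az": 0,"gripper": 0.65},
    {"dx": 0.35,"dy": -0.98,"dz": 0,"ax": 0,"ay": 0,"az": 0,"gripper": 0.65},
    {"dx": 0.35,"dy": -0.98,"dz": 0,"ax": 0,"ay": 0,"az": 0,"gripper": 0.65},
    {"dx": 0.35,"dy": -0.98,"dz": 0,"ax": 0,"ay": 0,"az": 0,"gripper": 0.65},
    {"dx": 0.35,"dy": -0.98,"dz": 0,"ax": 0,"ay": 0,"az": 0,"gripper": 0.65},
    {"dx": 0.35,"dy": -0.98,"dz": 0,"ax": 0,"ay": 0,"az": 0,"gripper": 0.65}
  ]
}}

```text
clock: 1.65
eef_pos: [323.7, -249.4, 333.6]
eef_rot: [3.141, -0.0, -0.105]
wrist_force: [1.1, -0.0, 0.6]
finger_gap: 33.1
finger_force: 0.0
```

Call:
{"method": "jog_arm", "body": {
  "commands": [
    {"dx": 0.35,"dy": -0.98,"dz": 0,"ax": 0,"ay": 0,"az": 0,"gripper": 0.65},
    {"dx": 0.35,"dy": -0.98,"dz": 0,"ax": 0,"ay": 0,"az": 0,"gripper": 0.65},
    {"dx": 0.35,"dy": -0.98,"dz": 0,"ax": 0,"ay": 0,"az": 0,"gripper": 0.65},
    {"dx": 0.35,"dy": -0.98,"dz": 0,"ax": 0,"ay": 0,"az": 0,"gripper": 0.65},
    {"dx": 0.35,"dy": -0.98,"dz": 0,"ax": 0,"ay": 0,"az": 0,"gripper": 0.65},
    {"dx": 0.35,"dy": -0.98,"dz": 0,"ax": 0,"ay": 0,"az": 0,"gripper": 0.65},
    {"dx": 0.35,"dy": -0.98,"dz": 0,"ax": 0,"ay": 0,"az": 0,"gripper": 0.65},
    {"dx": 0.35,"dy": -0.98,"dz": 0,"ax": 0,"ay": 0,"az": 0,"gripper": 0.65},
    {"dx": 0.35,"dy": -0.98,"dz": 0,"ax": 0,"ay": 0,"az": 0,"gripper": 0.65},
    {"dx": 0.35,"dy": -0.98,"dz": 0,"ax": 0,"ay": 0,"az": 0,"gripper": 0.65}
  ]
}}

```text
clock: 2.9
eef_pos: [503.8, 125.9, 333.5]
eef_rot: [-3.142, -0.0, -0.104]
wrist_force: [-0.2, 0.2, -0.0]
finger_gap: 32.8
finger_force: 0.0
```

Run:
```python
from h import *
go([556.2,239.4,268])
```

```text
2.9 [503.8 125.9 333.5] [-1.80e+02 -1.00e-02 -5.98e+00] gap 32.8 F [-0.2  0.2 -0. ] -> rows of 40mm (tool): [ 1.007 -2.958  1.637]
```

Call:
{"method": "jog_arm", "body": {
  "commands": [
    {"dx": 0.33,"dy": -0.98,"dz": 0,"ax": 0,"ay": 0,"az": 0,"gripper": 0.6},
    {"dx": 0.34,"dy": -0.98,"dz": 0,"ax": 0,"ay": 0,"az": 0,"gripper": 0.6},
    {"dx": 0.34,"dy": -1,"dz": 0.6,"ax": 0,"ay": 0,"az": 0,"gripper": 0.6},
    {"dx": 0,"dy": 0,"dz": 1,"ax": 0,"ay": 0,"az": 0,"gripper": 0.6},
    {"dx": 0,"dy": 0,"dz": 0,"ax": 0,"ay": 0,"az": 0,"gripper": 0.6}
  ]
}}

```text
clock: 3.52
eef_pos: [555.0, 238.0, 266.7]
eef_rot: [3.139, 0.005, -0.104]
wrist_force: [0.2, 0.2, 0.8]
finger_gap: 37.6
finger_force: 0.0
```

Run:
```python
from h import *
go([556.2,239.4,222])
t=cams.camera("top");s=cams.camera("scene")
o=np.hstack([cv2.resize(t["image"][100:300,120:280],None,fx=2.5,fy=2.5),cv2.resize(s["image"][50:250,310:470],None,fx=2.5,fy=2.5)])
cv2.imwrite("pics/d.png",o[:,:,::-1]);print(proj(s,manip.read_state()["eef_pos"]+[0,0,-8]))
```

```text
3.52 [555.  238.  266.7] [179.86   0.29  -5.96] gap 37.6 F [0.2 0.2 0.8] -> rows of 40mm (tool): [ 0.031 -0.041  1.118]
[391.12085266 106.2638542 ]
```

View pics/d.png

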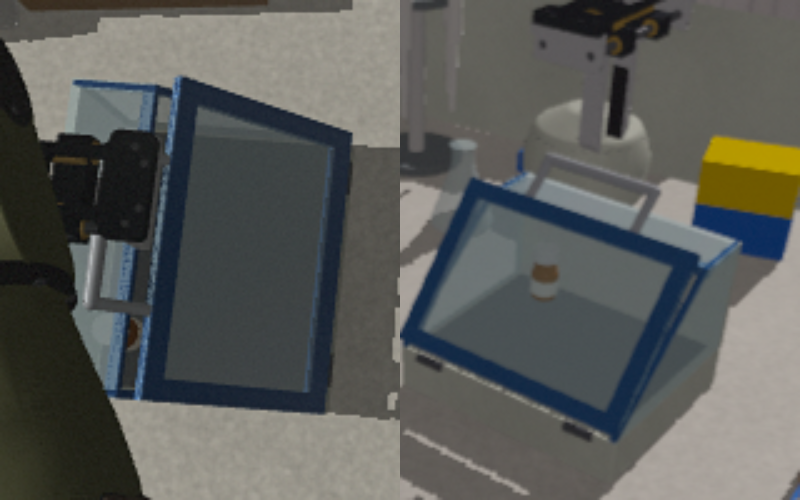

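Fingers straddle the bar: tips at (592,150) and (617,135) in the right crop, bar middle at (605,172). I descend and close.

Call:
{"method": "jog_arm", "body": {
  "commands": [
    {"dx": 0,"dy": 0,"dz": 0.6,"ax": 0,"ay": 0,"az": 0,"gripper": 0.6},
    {"dx": 0,"dy": 0,"dz": 0.55,"ax": 0,"ay": 0,"az": 0,"gripper": 0.6},
    {"dx": 0,"dy": 0,"dz": 0,"ax": 0,"ay": 0,"az": 0,"gripper": 0.6},
    {"dx": 0,"dy": 0,"dz": 0,"ax": 0,"ay": 0,"az": 0,"gripper": 1},
    {"dx": 0,"dy": 0,"dz": 0,"ax": 0,"ay": 0,"az": 0,"gripper": 1},
    {"dx": 0,"dy": 0,"dz": 0,"ax": 0,"ay": 0,"az": 0,"gripper": 1},
    {"dx": 0,"dy": 0,"dz": 0,"ax": 0,"ay": 0,"az": 0,"gripper": 1}
  ],
  "squeeze": 25
}}

```text
clock: 4.5
eef_pos: [556.4, 239.2, 225.0]
eef_rot: [-3.139, -0.002, -0.104]
wrist_force: [0.3, 6.7, 5.5]
finger_gap: 11.1
finger_force: 25.0
```

Run:
```python
from h import *
p=manip.read_state()["eef_pos"]
# arc plan: start elevation from horizontal distance; dy,dz (tool) per step
x0=(p-H)@U; print(x0)
e0=np.degrees(np.arccos(x0/235)); zb=235*np.sin(np.radians(e0))+50; print("el",e0,"bar z",zb,"tcp below bar by",zb-p[2])
for a in (e0,):
  es=np.r_[np.arange(np.ceil(e0/8)*8,180,8),180]; prev=a
  for e in es:
    d=(bar(e)-bar(prev))/40; print(e,"dy %.2f dz %.2f"%(-(d@U),-d[2])); prev=e
```

```text
150.4412590762584
el 50.19508740199539 bar z 230.53372972259254 tcp below bar by 5.538476541052802
56.0 dy 0.48 dz -0.36
64.0 dy 0.71 dz -0.41
72.0 dy 0.76 dz -0.31
80.0 dy 0.80 dz -0.20
88.0 dy 0.82 dz -0.09
96.0 dy 0.82 dz 0.03
104.0 dy 0.81 dz 0.14
112.0 dy 0.78 dz 0.25
120.0 dy 0.74 dz 0.36
128.0 dy 0.68 dz 0.46
136.0 dy 0.61 dz 0.55
144.0 dy 0.53 dz 0.63
152.0 dy 0.43 dz 0.70
160.0 dy 0.33 dz 0.75
168.0 dy 0.23 dz 0.79
176.0 dy 0.11 dz 0.81
180.0 dy 0.01 dz 0.41
```

Call:
{"method": "jog_arm", "body": {
  "commands": [
    {"dx": 0,"dy": 0.48,"dz": -0.36,"ax": 0,"ay": 0,"az": 0,"gripper": 1},
    {"dx": 0,"dy": 0.71,"dz": -0.41,"ax": 0,"ay": 0,"az": 0,"gripper": 1},
    {"dx": 0,"dy": 0.76,"dz": -0.31,"ax": 0,"ay": 0,"az": 0,"gripper": 1},
    {"dx": 0,"dy": 0,"dz": 0,"ax": 0,"ay": 0,"az": 0,"gripper": 1}
  ]
}}

```text
clock: 5.0
eef_pos: [548.0, 160.0, 269.9]
eef_rot: [-3.139, -0.004, -0.106]
wrist_force: [-4.9, 2.8, 15.8]
finger_gap: 11.4
finger_force: 25.0
```

Run:
```python
from h import *
go(bar(72)-[0,0,6])
```

```text
5.0 [548.  160.  269.9] [-179.85   -0.21   -6.05] gap 11.4 F [-4.9  2.8 15.8] -> rows of 40mm (tool): [ 0.02  -0.046  0.06 ]
```

Call:
{"method": "jog_arm", "body": {
  "commands": [
    {"dx": 0,"dy": 0.78,"dz": -0.15,"ax": 0,"ay": 0,"az": 0,"gripper": 1},
    {"dx": 0,"dy": 0.82,"dz": -0.09,"ax": 0,"ay": 0,"az": 0,"gripper": 1},
    {"dx": 0,"dy": 0.82,"dz": 0.03,"ax": 0,"ay": 0,"az": 0,"gripper": 1},
    {"dx": 0,"dy": 0.81,"dz": 0.14,"ax": 0,"ay": 0,"az": 0,"gripper": 1},
    {"dx": 0,"dy": 0.78,"dz": 0.25,"ax": 0,"ay": 0,"az": 0,"gripper": 1},
    {"dx": 0,"dy": 0,"dz": 0,"ax": 0,"ay": 0,"az": 0,"gripper": 1}
  ]
}}

```text
clock: 5.75
eef_pos: [530.9, -1.2, 260.1]
eef_rot: [3.14, -0.001, -0.107]
wrist_force: [-4.1, -5.7, 7.0]
finger_gap: 11.3
finger_force: 25.0
```

Run:
```python
from h import *
go(bar(112)-[0,0,6])
```

```text
5.75 [530.9  -1.2 260.1] [ 1.7991e+02 -4.0000e-02 -6.1300e+00] gap 11.3 F [-4.1 -5.7  7. ] -> rows of 40mm (tool): [ 0.029 -0.082 -0.044]
```

Call:
{"method": "jog_arm", "body": {
  "commands": [
    {"dx": 0,"dy": 0.69,"dz": 0.34,"ax": 0,"ay": 0,"az": 0,"gripper": 1},
    {"dx": 0,"dy": 0.66,"dz": 0.46,"ax": 0,"ay": 0,"az": 0,"gripper": 1},
    {"dx": 0,"dy": 0.61,"dz": 0.55,"ax": 0,"ay": 0,"az": 0,"gripper": 1},
    {"dx": 0,"dy": 0.53,"dz": 0.63,"ax": 0,"ay": 0,"az": 0,"gripper": 1},
    {"dx": 0,"dy": 0.43,"dz": 0.7,"ax": 0,"ay": 0,"az": 0,"gripper": 1},
    {"dx": 0,"dy": 0,"dz": 0,"ax": 0,"ay": 0,"az": 0,"gripper": 1}
  ]
}}

```text
clock: 6.5
eef_pos: [518.7, -117.8, 151.6]
eef_rot: [3.138, 0.0, -0.106]
wrist_force: [-3.4, -13.6, 3.4]
finger_gap: 11.3
finger_force: 25.0
```

Run:
```python
from h import *
go(bar(152)-[0,0,6])
```

```text
6.5 [ 518.7 -117.8  151.6] [ 1.7982e+02  2.0000e-02 -6.0900e+00] gap 11.3 F [ -3.4 -13.6   3.4] -> rows of 40mm (tool): [ 0.03  -0.026 -0.069]
```

Call:
{"method": "jog_arm", "body": {
  "commands": [
    {"dx": 0,"dy": 0.32,"dz": 0.73,"ax": 0,"ay": 0,"az": 0,"gripper": 1},
    {"dx": 0,"dy": 0.23,"dz": 0.78,"ax": 0,"ay": 0,"az": 0,"gripper": 1},
    {"dx": 0,"dy": 0.1,"dz": 0.75,"ax": 0,"ay": 0,"az": 0,"gripper": 1},
    {"dx": 0,"dy": 0.01,"dz": 0.35,"ax": 0,"ay": 0,"az": 0,"gripper": 1},
    {"dx": 0,"dy": 0,"dz": 0.15,"ax": 0,"ay": 0,"az": 0,"gripper": 1},
    {"dx": 0,"dy": 0,"dz": 0,"ax": 0,"ay": 0,"az": 0,"gripper": 1}
  ]
}}

```text
clock: 7.25
eef_pos: [516.0, -146.1, 42.0]
eef_rot: [3.134, -0.001, -0.105]
wrist_force: [-7.6, -38.2, -3.4]
finger_gap: 11.4
finger_force: 25.0
```

Run:
```python
from h import *
go(bar(180)-[0,0,6])
```

```text
7.25 [ 516.  -146.1   42. ] [ 1.7959e+02 -5.0000e-02 -6.0300e+00] gap 11.4 F [ -7.6 -38.2  -3.4] -> rows of 40mm (tool): [ 0.024 -0.05  -0.049]
```

Call:
{"method": "jog_arm", "body": {
  "commands": [
    {"dx": 0,"dy": 0.1,"dz": 0.08,"ax": 0,"ay": 0,"az": 0,"gripper": 1},
    {"dx": 0,"dy": 0,"dz": 0.08,"ax": 0,"ay": 0,"az": 0,"gripper": 1},
    {"dx": 0,"dy": 0,"dz": 0,"ax": 0,"ay": 0,"az": 0,"gripper": 1}
  ]
}}

```text
clock: 7.62
eef_pos: [515.9, -146.4, 36.0]
eef_rot: [3.14, -0.001, -0.104]
wrist_force: [-4.5, -9.3, 3.8]
finger_gap: 11.5
finger_force: 25.0
```

Call:
{"method": "jog_arm", "body": {
  "commands": [
    {"dx": 0,"dy": 0,"dz": 0.1,"ax": 0,"ay": 0,"az": 0,"gripper": 1},
    {"dx": 0,"dy": 0,"dz": 0,"ax": 0,"ay": 0,"az": 0,"gripper": 1}
  ]
}}

```text
clock: 7.88
eef_pos: [517.5, -146.6, 34.1]
eef_rot: [3.139, -0.005, -0.104]
wrist_force: [-6.1, -7.0, 23.5]
finger_gap: 11.5
finger_force: 25.0
```

Run:
```python
from h import *
go(bar(180)-[0,0,11])
t=cams.camera("top");s=cams.camera("scene")
o=np.hstack([cv2.resize(t["image"][100:300,180:340],None,fx=2.5,fy=2.5),cv2.resize(s["image"][130:330,220:380],None,fx=2.5,fy=2.5)])
cv2.imwrite("pics/e.png",o[:,:,::-1])
```

```text
7.88 [ 517.5 -146.6   34.1] [179.85  -0.27  -5.97] gap 11.5 F [-6.1 -7.  23.5] -> rows of 40mm (tool): [-0.014 -0.059 -0.123]
```

View pics/e.png

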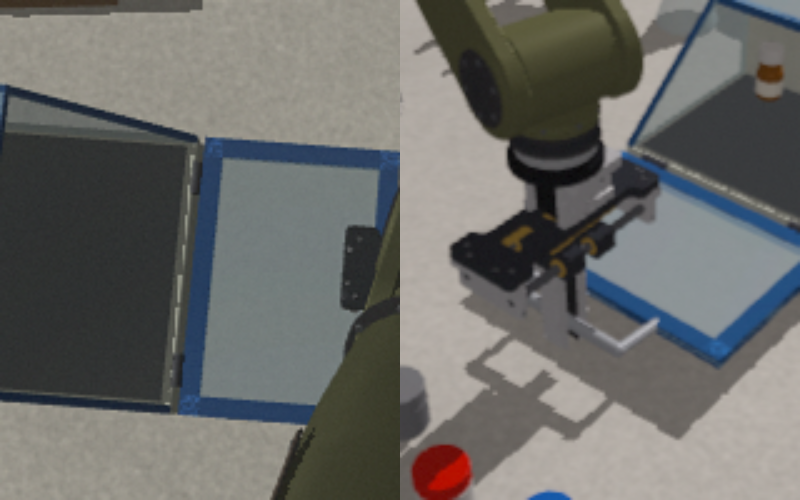

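The door lies level and z stalled with a 23 N reaction, so it is at its stop. The bar end is at (655,322) in the right crop. I release and lift.

Call:
{"method": "jog_arm", "body": {
  "commands": [
    {"dx": 0,"dy": 0,"dz": -0.08,"ax": 0,"ay": 0,"az": 0,"gripper": 0.65},
    {"dx": 0,"dy": 0,"dz": 0,"ax": 0,"ay": 0,"az": 0,"gripper": 0.65},
    {"dx": 0,"dy": 0,"dz": 0,"ax": 0,"ay": 0,"az": 0,"gripper": 0.65},
    {"dx": 0,"dy": 0,"dz": -0.5,"ax": 0,"ay": 0,"az": 0,"gripper": 0.65},
    {"dx": 0,"dy": 0,"dz": -1,"ax": 0,"ay": 0,"az": 0,"gripper": 0.65},
    {"dx": 0,"dy": 0,"dz": -1,"ax": 0,"ay": 0,"az": 0,"gripper": 0.65},
    {"dx": 0,"dy": 0,"dz": -1,"ax": 0,"ay": 0,"az": -1,"gripper": 0.65}
  ]
}}

```text
clock: 8.85
eef_pos: [515.5, -145.2, 175.6]
eef_rot: [-3.141, 0.001, 0.073]
wrist_force: [-0.2, -0.1, 0.6]
finger_gap: 32.7
finger_force: 0.0
```

Call:
{"method": "jog_arm", "body": {
  "commands": [
    {"dx": 0,"dy": 1,"dz": 0,"ax": 0,"ay": 0,"az": -1,"gripper": 0.3},
    {"dx": 0,"dy": 1,"dz": 0,"ax": 0,"ay": 0,"az": -1,"gripper": 0.3},
    {"dx": 0,"dy": 1,"dz": 0,"ax": 0,"ay": 0,"az": -1,"gripper": 0.3},
    {"dx": 0,"dy": 0,"dz": 0,"ax": 0,"ay": 0,"az": -1,"gripper": 0.3},
    {"dx": 0,"dy": 0,"dz": 0,"ax": 0,"ay": 0,"az": -1,"gripper": 0.3},
    {"dx": 0,"dy": 0,"dz": 0,"ax": 0,"ay": 0,"az": -1,"gripper": 0.3},
    {"dx": 0,"dy": 0,"dz": 0,"ax": 0,"ay": 0,"az": -1,"gripper": 0.3},
    {"dx": 0,"dy": 0,"dz": 0,"ax": 0,"ay": 0,"az": -1,"gripper": 0.3}
  ]
}}

```text
clock: 9.85
eef_pos: [544.5, -260.4, 174.2]
eef_rot: [-3.141, -0.0, 1.472]
wrist_force: [-0.8, 0.6, -0.0]
finger_gap: 65.8
finger_force: 0.0
```

Run:
```python
from h import *
go([533.5,-321,150])
t=cams.camera("top");s=cams.camera("scene")
for c,B in((t,(390,150,480,260)),(s,(160,270,310,390))):
  for ce,st in blobs(c,(0,150,60),(8,255,255),B): print(ce,onz(c,ce,42).round(1))
o=np.hstack([cv2.resize(t["image"][110:290,180:340],None,fx=2.5,fy=2.5),cv2.resize(s["image"][150:330,220:380],None,fx=2.5,fy=2.5)])
cv2.imwrite("pics/f.png",o[:,:,::-1])
```

```text
9.85 [ 544.5 -260.4  174.2] [-1.7996e+02 -2.0000e-02  8.4360e+01] gap 65.8 F [-0.8  0.6 -0. ] -> rows of 40mm (tool): [-1.534 -0.123  0.603]
[236.1 318.8] [ 535.  -323.1   42. ]
```

View pics/f.png

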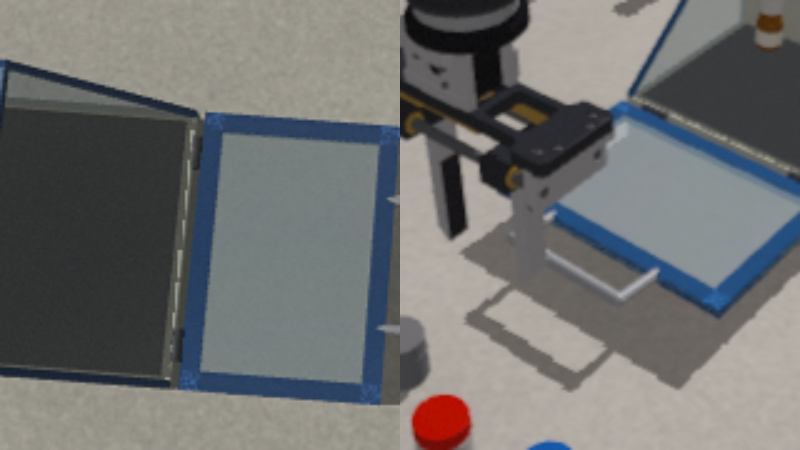

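The door is flat and the bar is free, at (620,297) in the right crop. Now to the pot.

Call:
{"method": "jog_arm", "body": {
  "commands": [
    {"dx": -0.76,"dy": -0.05,"dz": 0,"ax": 0,"ay": 0,"az": 0,"gripper": 0.3},
    {"dx": -0.76,"dy": -0.06,"dz": 0,"ax": 0,"ay": 0,"az": 0,"gripper": 0.3},
    {"dx": 0,"dy": 0,"dz": 0.9,"ax": 0,"ay": 0,"az": 0,"gripper": 0.3},
    {"dx": 0,"dy": 0,"dz": 0.9,"ax": 0,"ay": 0,"az": 0,"gripper": 0.3},
    {"dx": 0,"dy": 0,"dz": 0,"ax": 0,"ay": 0,"az": 0,"gripper": 0.3}
  ]
}}

```text
clock: 10.58
eef_pos: [532.7, -319.9, 100.2]
eef_rot: [-3.137, -0.002, 1.463]
wrist_force: [0.0, 0.7, 0.4]
finger_gap: 65.8
finger_force: 0.0
```

Run:
```python
from h import *
go([533,-320.5,17])
t=cams.camera("top");s=cams.camera("scene")
be=bar(180)+60*np.array([.9946,-.1037,0])
print("bar end scene",proj(s,be),"seen 308,268.8", onz(s,(308,268.8),50).round(1),be.round(1))
# panel free edge underside/upper face when down: upper = z 47 (3mm), lower z 39
for n,v in(("lo",130),("hi",-130)):
  c=H-190*U+v*np.array([-.9946,.1037,0]);c[2]=47;print(n,proj(t,c).round(1),proj(s,c).round(1))
for uv in((332,270),(338.8,161)):print(onz(t,uv,47).round(1))
o=cv2.resize(s["image"][230:380,140:300],None,fx=3.5,fy=3.5)
cv2.imwrite("pics/g.png",o[:,:,::-1])
```

```text
10.57 [ 532.7 -319.9  100.2] [-1.7974e+02 -1.4000e-01  8.3810e+01] gap 65.8 F [0.  0.7 0.4] -> rows of 40mm (tool): [-0.02   0.018  2.079]
bar end scene [307.85640286 269.12282119] seen 308,268.8 [ 576.5 -149.5   50. ] [ 576.8 -150.5   50. ]
lo [330.7 271.6] [258.8 223.2]
hi [338.8 160.3] [348.2 273.6]
[396.  -89.1  47. ]
[ 649.4 -112.9   47. ]
```

View pics/g.png

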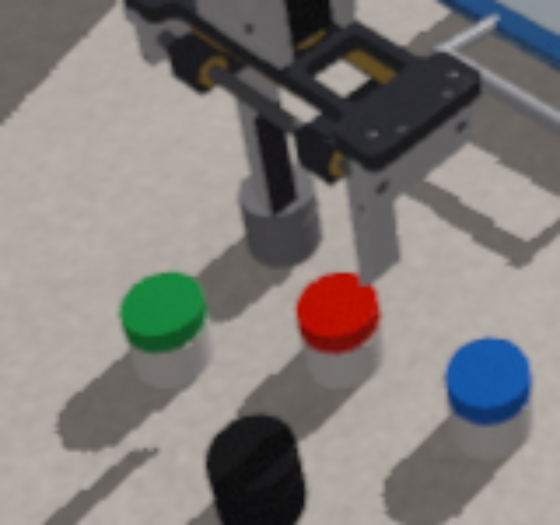

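The seen bar end matches the fully-down model within about a pixel. In this crop the fingers flank the red cap at (338,312). I descend and grip.

Call:
{"method": "jog_arm", "body": {
  "commands": [
    {"dx": 0,"dy": 0,"dz": 0.8,"ax": 0,"ay": 0,"az": 0,"gripper": 0.3},
    {"dx": 0,"dy": 0,"dz": 0.8,"ax": 0,"ay": 0,"az": 0,"gripper": 0.3},
    {"dx": 0,"dy": 0,"dz": 0.45,"ax": 0,"ay": 0,"az": 0,"gripper": 0.3},
    {"dx": 0,"dy": 0,"dz": 0,"ax": 0,"ay": 0,"az": 0,"gripper": 0.3},
    {"dx": 0,"dy": 0,"dz": 0,"ax": 0,"ay": 0,"az": 0,"gripper": 0.7},
    {"dx": 0,"dy": 0,"dz": 0,"ax": 0,"ay": 0,"az": 0,"gripper": 0.7},
    {"dx": 0,"dy": 0,"dz": 0,"ax": 0,"ay": 0,"az": 0,"gripper": 0.7},
    {"dx": 0,"dy": 0,"dz": 0,"ax": 0,"ay": 0,"az": 0,"gripper": 0.7}
  ],
  "squeeze": 12
}}

```text
clock: 11.68
eef_pos: [534.1, -321.0, 21.7]
eef_rot: [3.14, 0.001, 1.466]
wrist_force: [-1.1, -0.4, 7.0]
finger_gap: 43.8
finger_force: 12.0
```

Call:
{"method": "jog_arm", "body": {
  "commands": [
    {"dx": 0,"dy": 0,"dz": -0.5,"ax": 0,"ay": 0,"az": 0,"gripper": 0.7},
    {"dx": 0,"dy": 0,"dz": -0.9,"ax": 0,"ay": 0,"az": 0,"gripper": 0.7},
    {"dx": 0,"dy": 0,"dz": -0.9,"ax": 0,"ay": 0,"az": 0,"gripper": 0.7},
    {"dx": 0,"dy": 0,"dz": -0.9,"ax": 0,"ay": 0,"az": 0,"gripper": 0.7},
    {"dx": 0.5,"dy": -0.04,"dz": 0,"ax": 0,"ay": 0,"az": 0,"gripper": 0.7},
    {"dx": 0.9,"dy": -0.07,"dz": 0,"ax": 0,"ay": 0,"az": 0,"gripper": 0.7},
    {"dx": 0.9,"dy": -0.07,"dz": 0,"ax": 0,"ay": 0,"az": 0,"gripper": 0.7},
    {"dx": 0.9,"dy": -0.07,"dz": 0,"ax": 0,"ay": 0,"az": 0,"gripper": 0.7},
    {"dx": 0.9,"dy": -0.07,"dz": 0,"ax": 0,"ay": 0,"az": 0,"gripper": 0.7},
    {"dx": 0.9,"dy": -0.07,"dz": 0,"ax": 0,"ay": 0,"az": 0,"gripper": 0.7}
  ]
}}

```text
clock: 12.92
eef_pos: [538.5, -118.1, 148.3]
eef_rot: [-3.141, -0.0, 1.467]
wrist_force: [0.5, -0.3, -0.2]
finger_gap: 43.7
finger_force: 12.0
```

Run:
```python
from h import *
P=H+84*U;go([P[0],P[1],150])
```

```text
12.93 [ 538.5 -118.1  148.3] [-1.7995e+02 -2.0000e-02  8.4040e+01] gap 43.7 F [ 0.5 -0.3 -0.2] -> rows of 40mm (tool): [ 7.27  -0.464 -0.04 ]
```

Call:
{"method": "jog_arm", "body": {
  "commands": [
    {"dx": 0.9,"dy": -0.06,"dz": 0,"ax": 0,"ay": 0,"az": 0,"gripper": 0.7},
    {"dx": 0.9,"dy": -0.06,"dz": 0,"ax": 0,"ay": 0,"az": 0,"gripper": 0.7},
    {"dx": 0.9,"dy": -0.06,"dz": 0,"ax": 0,"ay": 0,"az": 0,"gripper": 0.7},
    {"dx": 0.9,"dy": -0.06,"dz": 0,"ax": 0,"ay": 0,"az": 0,"gripper": 0.7},
    {"dx": 0.9,"dy": -0.06,"dz": 0,"ax": 0,"ay": 0,"az": 0,"gripper": 0.7},
    {"dx": 0.9,"dy": -0.06,"dz": 0,"ax": 0,"ay": 0,"az": 0,"gripper": 0.7},
    {"dx": 0.9,"dy": -0.06,"dz": 0,"ax": 0,"ay": 0,"az": 0,"gripper": 0.7},
    {"dx": 0.7,"dy": -0.04,"dz": 0,"ax": 0,"ay": 0,"az": 0,"gripper": 0.7},
    {"dx": 0,"dy": 0,"dz": 0,"ax": 0,"ay": 0,"az": 0,"gripper": 0.7}
  ]
}}

```text
clock: 14.05
eef_pos: [549.0, 162.1, 148.1]
eef_rot: [-3.141, 0.0, 1.469]
wrist_force: [-0.3, -0.7, -1.1]
finger_gap: 43.6
finger_force: 12.0
```

Run:
```python
from h import *
P=H+84*U;go([P[0],P[1],71.5])
```

```text
14.05 [549.  162.1 148.1] [-1.7994e+02  1.0000e-02  8.4170e+01] gap 43.6 F [-0.3 -0.7 -1.1] -> rows of 40mm (tool): [0.277 0.003 1.916]
```

Call:
{"method": "jog_arm", "body": {
  "commands": [
    {"dx": 0.28,"dy": 0,"dz": 0,"ax": 0,"ay": 0,"az": 0,"gripper": 0.7},
    {"dx": 0,"dy": 0,"dz": 0.5,"ax": 0,"ay": 0,"az": 0,"gripper": 0.7},
    {"dx": 0,"dy": 0,"dz": 0.6,"ax": 0,"ay": 0,"az": 0,"gripper": 0.7},
    {"dx": 0,"dy": 0,"dz": 0.4,"ax": 0,"ay": 0,"az": 0,"gripper": 0.7},
    {"dx": 0,"dy": 0,"dz": 0.2,"ax": 0,"ay": 0,"az": 0,"gripper": 0.7},
    {"dx": 0,"dy": 0,"dz": 0,"ax": 0,"ay": 0,"az": 0,"gripper": 0.7}
  ]
}}

```text
clock: 14.8
eef_pos: [551.2, 171.3, 80.6]
eef_rot: [-3.141, 0.0, 1.466]
wrist_force: [0.6, 0.4, -0.9]
finger_gap: 43.8
finger_force: 12.0
```

Run:
```python
from h import *
P=H+84*U;go([P[0],P[1],71.5])
```

```text
14.8 [551.2 171.3  80.6] [-1.7998e+02  1.0000e-02  8.4000e+01] gap 43.8 F [ 0.6  0.4 -0.9] -> rows of 40mm (tool): [ 0.041 -0.028  0.226]
```

Call:
{"method": "jog_arm", "body": {
  "commands": [
    {"dx": 0,"dy": 0,"dz": 0.08,"ax": 0,"ay": 0,"az": 0,"gripper": 0.7},
    {"dx": 0,"dy": 0,"dz": 0.06,"ax": 0,"ay": 0,"az": 0,"gripper": 0.7},
    {"dx": 0,"dy": 0,"dz": 0.04,"ax": 0,"ay": 0,"az": 0,"gripper": 0.7},
    {"dx": 0,"dy": 0,"dz": 0,"ax": 0,"ay": 0,"az": 0,"gripper": 0.7}
  ]
}}

```text
clock: 15.3
eef_pos: [551.2, 171.4, 73.4]
eef_rot: [-3.141, 0.0, 1.466]
wrist_force: [-0.9, -0.7, -0.3]
finger_gap: 44.0
finger_force: 12.0
```

Call:
{"method": "jog_arm", "body": {
  "commands": [
    {"dx": 0,"dy": 0,"dz": 0.04,"ax": 0,"ay": 0,"az": 0,"gripper": 0.7},
    {"dx": 0,"dy": 0,"dz": 0,"ax": 0,"ay": 0,"az": 0,"gripper": 0.7}
  ]
}}

```text
clock: 15.55
eef_pos: [551.2, 171.4, 71.8]
eef_rot: [-3.142, 0.0, 1.466]
wrist_force: [-0.3, -0.6, -0.7]
finger_gap: 43.8
finger_force: 12.0
```

Call:
{"method": "jog_arm", "body": {
  "commands": [
    {"dx": 0,"dy": 0,"dz": 0.04,"ax": 0,"ay": 0,"az": 0,"gripper": 0.7},
    {"dx": 0,"dy": 0,"dz": 0,"ax": 0,"ay": 0,"az": 0,"gripper": 0.7}
  ]
}}

```text
clock: 15.8
eef_pos: [551.3, 171.5, 71.4]
eef_rot: [3.141, -0.0, 1.467]
wrist_force: [-5.6, -0.5, 12.4]
finger_gap: 43.8
finger_force: 12.0
```

Floor contact came at the expected height. I release and lift.

Call:
{"method": "jog_arm", "body": {
  "commands": [
    {"dx": 0,"dy": 0,"dz": -0.03,"ax": 0,"ay": 0,"az": 0,"gripper": 0.7},
    {"dx": 0,"dy": 0,"dz": 0,"ax": 0,"ay": 0,"az": 0,"gripper": 0.4},
    {"dx": 0,"dy": 0,"dz": 0,"ax": 0,"ay": 0,"az": 0,"gripper": 0.3},
    {"dx": 0,"dy": 0,"dz": 0,"ax": 0,"ay": 0,"az": 0,"gripper": 0.3},
    {"dx": 0,"dy": 0,"dz": -0.5,"ax": 0,"ay": 0,"az": 0,"gripper": 0.3},
    {"dx": 0,"dy": 0,"dz": -1,"ax": 0,"ay": 0,"az": 0,"gripper": 0.3},
    {"dx": 0,"dy": 0,"dz": -1,"ax": 0,"ay": 0,"az": 0,"gripper": 0.3},
    {"dx": 0,"dy": 0,"dz": -1,"ax": 0,"ay": 0,"az": 0,"gripper": 0.3}
  ]
}}

```text
clock: 16.8
eef_pos: [551.1, 171.4, 212.7]
eef_rot: [-3.142, -0.0, 1.466]
wrist_force: [-1.0, -0.8, 0.3]
finger_gap: 65.6
finger_force: 0.0
```

Call:
{"method": "jog_arm", "body": {
  "commands": [
    {"dx": -1,"dy": 0,"dz": 0,"ax": 0,"ay": 0,"az": 0,"gripper": 0.65},
    {"dx": -1,"dy": 0,"dz": 0,"ax": 0,"ay": 0,"az": 0,"gripper": 0.65},
    {"dx": -1,"dy": 0,"dz": 0,"ax": 0,"ay": 0,"az": 0,"gripper": 0.65},
    {"dx": -1,"dy": 0,"dz": 0,"ax": 0,"ay": 0,"az": 0,"gripper": 0.65},
    {"dx": -1,"dy": 0,"dz": 0,"ax": 0,"ay": 0,"az": 0,"gripper": 0.65},
    {"dx": -1,"dy": 0,"dz": 0,"ax": 0,"ay": 0,"az": 0,"gripper": 0.65},
    {"dx": -1,"dy": 0,"dz": 0,"ax": 0,"ay": 0,"az": 0,"gripper": 0.65},
    {"dx": -0.8,"dy": 0,"dz": 0,"ax": 0,"ay": 0,"az": 0,"gripper": 0.65}
  ]
}}

```text
clock: 17.8
eef_pos: [518.4, -140.4, 211.4]
eef_rot: [3.142, 0.0, 1.466]
wrist_force: [0.4, 0.1, -0.1]
finger_gap: 32.8
finger_force: 0.0
```

Call:
{"method": "jog_arm", "body": {
  "commands": [
    {"dx": 0,"dy": 0,"dz": 0,"ax": 0,"ay": 0,"az": 1,"gripper": 0.6},
    {"dx": 0,"dy": 0,"dz": 0,"ax": 0,"ay": 0,"az": 1,"gripper": 0.6},
    {"dx": 0,"dy": 0,"dz": 0,"ax": 0,"ay": 0,"az": 1,"gripper": 0.6},
    {"dx": 0,"dy": 0,"dz": 0,"ax": 0,"ay": 0,"az": 1,"gripper": 0.6},
    {"dx": 0,"dy": 0,"dz": 0,"ax": 0,"ay": 0,"az": 1,"gripper": 0.6},
    {"dx": 0,"dy": 0,"dz": 0,"ax": 0,"ay": 0,"az": 1,"gripper": 0.6},
    {"dx": 0,"dy": 0,"dz": 0,"ax": 0,"ay": 0,"az": 1,"gripper": 0.6},
    {"dx": 0,"dy": 0,"dz": 0,"ax": 0,"ay": 0,"az": 1,"gripper": 0.6},
    {"dx": 0,"dy": 0,"dz": 0,"ax": 0,"ay": 0,"az": 1,"gripper": 0.6}
  ]
}}

```text
clock: 18.92
eef_pos: [518.7, -138.9, 211.4]
eef_rot: [-3.142, 0.0, -0.11]
wrist_force: [0.1, 0.1, 0.5]
finger_gap: 37.8
finger_force: 0.0
```

Run:
```python
from h import *
go([516.5,-146,43])
t=cams.camera("top");s=cams.camera("scene")
for c in(t,s):
  for r in((0,8),(172,180)):
   for ce,st in blobs(c,(r[0],150,50),(r[1],255,255),(150,110,450,350)): print(ce,st,onz(c,ce,92).round(1))
o=np.hstack([cv2.resize(t["image"][110:290,170:330],None,fx=2.5,fy=2.5),cv2.resize(s["image"][100:280,290:450],None,fx=2.5,fy=2.5)])
cv2.imwrite("pics/i.png",o[:,:,::-1])
P=H+84*U;print(P,proj(t,[P[0],P[1],94]),proj(s,[P[0],P[1],94]))
```

```text
18.93 [ 518.7 -138.9  211.4] [-180.      0.     -6.32] gap 37.8 F [0.1 0.1 0.5] -> rows of 40mm (tool): [-0.034  0.182  4.21 ]
[212.7 202.3] [203, 193, 21, 20, 289] [551.1 172.3  92. ]
[371.  179.8] [363, 174, 17, 13, 186] [554.5 164.   92. ]
[550.20748532 173.04746974  50.        ] [212.1274176  202.57908613] [371.21228588 177.02411764]
```

View pics/i.png

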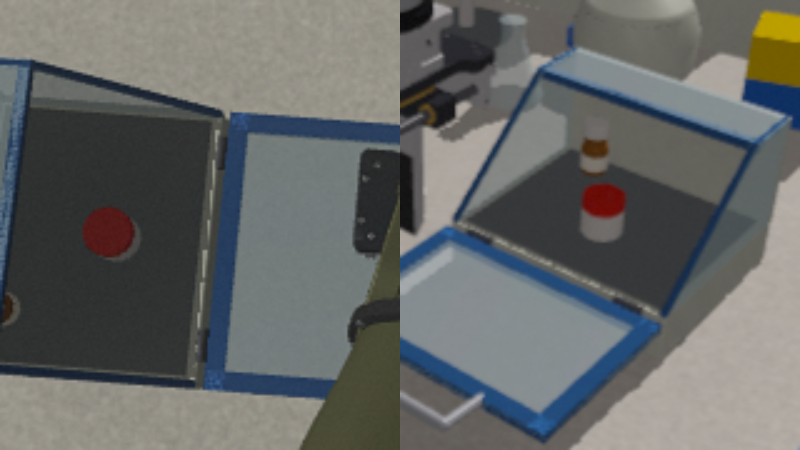

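The red pot stands upright on the floor 84 mm behind the hinge: top (213,202) agrees with the aim (212,203). The vial stands untouched. I regrip the bar.

Call:
{"method": "jog_arm", "body": {
  "commands": [
    {"dx": -0.04,"dy": 0.18,"dz": 0.9,"ax": 0,"ay": 0,"az": -0.04,"gripper": 0.6},
    {"dx": 0,"dy": 0,"dz": 1,"ax": 0,"ay": 0,"az": 0,"gripper": 0.6},
    {"dx": 0,"dy": 0,"dz": 1,"ax": 0,"ay": 0,"az": 0,"gripper": 0.6},
    {"dx": 0,"dy": 0,"dz": 0.8,"ax": 0,"ay": 0,"az": 0,"gripper": 0.6},
    {"dx": 0,"dy": 0,"dz": 0.6,"ax": 0,"ay": 0,"az": 0,"gripper": 0.6},
    {"dx": 0,"dy": 0,"dz": 0,"ax": 0,"ay": 0,"az": 0,"gripper": 0.6}
  ],
  "squeeze": 40
}}

```text
clock: 19.77
eef_pos: [515.5, -145.6, 38.1]
eef_rot: [-3.141, 0.003, -0.094]
wrist_force: [-0.2, -0.7, 0.6]
finger_gap: 37.4
finger_force: 0.0
```

Call:
{"method": "jog_arm", "body": {
  "commands": [
    {"dx": 0,"dy": 0,"dz": 0,"ax": 0,"ay": 0,"az": 0,"gripper": 1},
    {"dx": 0,"dy": 0,"dz": 0,"ax": 0,"ay": 0,"az": 0,"gripper": 1},
    {"dx": 0,"dy": 0,"dz": 0,"ax": 0,"ay": 0,"az": 0,"gripper": 1},
    {"dx": 0,"dy": 0,"dz": 0,"ax": 0,"ay": 0,"az": 0,"gripper": 1}
  ]
}}

```text
clock: 20.27
eef_pos: [516.7, -146.6, 40.2]
eef_rot: [3.14, -0.001, -0.097]
wrist_force: [-0.8, -4.9, 3.1]
finger_gap: 10.8
finger_force: 40.0
```

```bash
sed -i 's/H=np.array(\[541.5,89.5,50.\])/H=np.array([541.3,87.5,50.])/' h.py
python3 - <<'E'
from h import *
go(bar(180)-[0,0,11]);prev=180
for e in list(range(172,43,-8))+[40]:
    d=(bar(e)-bar(prev))/40; print(e,"dy %.2f dz %.2f"%(-(d@U),-d[2]),(bar(e)-[0,0,11]).round(0)); prev=e
E
```

```text
20.27 [ 516.7 -146.6   40.2] [ 1.7993e+02 -8.0000e-02 -5.5700e+00] gap 10.8 F [-0.8 -4.9  3.1] -> rows of 40mm (tool): [ 0.006 -0.009  0.031]
172 dy -0.06 dz -0.82 [ 517. -144.   72.]
164 dy -0.17 dz -0.80 [ 518. -137.  104.]
156 dy -0.28 dz -0.77 [ 519. -126.  135.]
148 dy -0.38 dz -0.72 [ 521. -111.  164.]
140 dy -0.48 dz -0.66 [523. -92. 190.]
132 dy -0.57 dz -0.59 [525. -69. 214.]
124 dy -0.65 dz -0.50 [528. -43. 234.]
116 dy -0.71 dz -0.41 [531. -15. 250.]
108 dy -0.76 dz -0.31 [534.  15. 262.]
100 dy -0.80 dz -0.20 [537.  47. 270.]
92 dy -0.82 dz -0.09 [540.  79. 274.]
84 dy -0.82 dz 0.03 [544. 112. 273.]
76 dy -0.81 dz 0.14 [547. 144. 267.]
68 dy -0.78 dz 0.25 [550. 175. 257.]
60 dy -0.74 dz 0.36 [553. 204. 243.]
52 dy -0.68 dz 0.46 [556. 231. 224.]
44 dy -0.61 dz 0.55 [559. 256. 202.]
40 dy -0.27 dz 0.30 [560. 267. 190.]
```

Call:
{"method": "jog_arm", "body": {
  "commands": [
    {"dx": 0,"dy": -0.06,"dz": -0.82,"ax": 0,"ay": 0,"az": 0.04,"gripper": 1},
    {"dx": 0,"dy": -0.17,"dz": -0.8,"ax": 0,"ay": 0,"az": 0,"gripper": 1},
    {"dx": 0,"dy": -0.28,"dz": -0.77,"ax": 0,"ay": 0,"az": 0,"gripper": 1},
    {"dx": 0,"dy": -0.38,"dz": -0.72,"ax": 0,"ay": 0,"az": 0,"gripper": 1},
    {"dx": 0,"dy": 0,"dz": 0,"ax": 0,"ay": 0,"az": 0,"gripper": 1}
  ]
}}

```text
clock: 20.9
eef_pos: [520.4, -111.6, 166.8]
eef_rot: [3.138, -0.003, -0.104]
wrist_force: [-6.0, -14.6, 10.0]
finger_gap: 10.9
finger_force: 40.0
```

Run:
```python
from h import *
go(bar(148)-[0,0,11])
```

```text
20.9 [ 520.4 -111.6  166.8] [179.79  -0.19  -5.93] gap 10.9 F [ -6.  -14.6  10. ] -> rows of 40mm (tool): [ 0.004 -0.023  0.082]
```

Call:
{"method": "jog_arm", "body": {
  "commands": [
    {"dx": 0,"dy": -0.46,"dz": -0.62,"ax": 0,"ay": 0,"az": 0,"gripper": 1},
    {"dx": 0,"dy": -0.57,"dz": -0.58,"ax": 0,"ay": 0,"az": 0,"gripper": 1},
    {"dx": 0,"dy": -0.65,"dz": -0.5,"ax": 0,"ay": 0,"az": 0,"gripper": 1},
    {"dx": 0,"dy": -0.71,"dz": -0.41,"ax": 0,"ay": 0,"az": 0,"gripper": 1},
    {"dx": 0,"dy": -0.76,"dz": -0.31,"ax": 0,"ay": 0,"az": 0,"gripper": 1},
    {"dx": 0,"dy": 0,"dz": 0,"ax": 0,"ay": 0,"az": 0,"gripper": 1}
  ]
}}

```text
clock: 21.65
eef_pos: [534.4, 15.0, 265.7]
eef_rot: [3.14, -0.009, -0.103]
wrist_force: [-7.8, -9.4, 32.7]
finger_gap: 10.9
finger_force: 40.0
```

Run:
```python
from h import *
go(bar(108)-[0,0,11])
```

```text
21.65 [534.4  15.  265.7] [179.9   -0.49  -5.9 ] gap 10.9 F [-7.8 -9.4 32.7] -> rows of 40mm (tool): [-0.016 -0.005  0.081]
```

Call:
{"method": "jog_arm", "body": {
  "commands": [
    {"dx": 0,"dy": -0.8,"dz": -0.24,"ax": 0,"ay": 0,"az": 0,"gripper": 1},
    {"dx": 0,"dy": -0.82,"dz": -0.11,"ax": 0,"ay": 0,"az": 0,"gripper": 1},
    {"dx": 0,"dy": -0.82,"dz": 0.03,"ax": 0,"ay": 0,"az": 0,"gripper": 1},
    {"dx": 0,"dy": -0.81,"dz": 0.14,"ax": 0,"ay": 0,"az": 0,"gripper": 1},
    {"dx": 0,"dy": 0,"dz": 0,"ax": 0,"ay": 0,"az": 0,"gripper": 1}
  ]
}}

```text
clock: 22.28
eef_pos: [547.2, 146.3, 268.6]
eef_rot: [-3.14, -0.003, -0.102]
wrist_force: [3.8, 3.7, 6.0]
finger_gap: 10.9
finger_force: 40.0
```

Run:
```python
from h import *
go(bar(76)-[0,0,8])
```

```text
22.27 [547.2 146.3 268.6] [-1.7989e+02 -1.5000e-01 -5.8400e+00] gap 10.9 F [3.8 3.7 6. ] -> rows of 40mm (tool): [ 0.005  0.057 -0.035]
```

Call:
{"method": "jog_arm", "body": {
  "commands": [
    {"dx": 0,"dy": -0.74,"dz": 0.22,"ax": 0,"ay": 0,"az": 0,"gripper": 1},
    {"dx": 0,"dy": -0.74,"dz": 0.34,"ax": 0,"ay": 0,"az": 0,"gripper": 1},
    {"dx": 0,"dy": -0.68,"dz": 0.46,"ax": 0,"ay": 0,"az": 0,"gripper": 1},
    {"dx": 0,"dy": 0,"dz": 0,"ax": 0,"ay": 0,"az": 0,"gripper": 1}
  ]
}}

```text
clock: 22.78
eef_pos: [556.1, 232.0, 226.4]
eef_rot: [-3.14, -0.001, -0.102]
wrist_force: [5.1, 2.7, -0.0]
finger_gap: 11.0
finger_force: 40.0
```

Run:
```python
from h import *
go(bar(40)-[0,0,9])
```

```text
22.77 [556.1 232.  226.4] [-1.7992e+02 -8.0000e-02 -5.8700e+00] gap 11.0 F [ 5.1  2.7 -0. ] -> rows of 40mm (tool): [ 0.005 -0.868  0.86 ]
```

Call:
{"method": "jog_arm", "body": {
  "commands": [
    {"dx": 0,"dy": -0.4,"dz": 0.34,"ax": 0,"ay": 0,"az": 0,"gripper": 1},
    {"dx": 0,"dy": -0.3,"dz": 0.32,"ax": 0,"ay": 0,"az": 0,"gripper": 1},
    {"dx": 0,"dy": -0.15,"dz": 0.17,"ax": 0,"ay": 0,"az": 0,"gripper": 1},
    {"dx": 0,"dy": 0,"dz": 0,"ax": 0,"ay": 0,"az": 0,"gripper": 1}
  ]
}}

```text
clock: 23.28
eef_pos: [559.9, 265.4, 193.1]
eef_rot: [-3.14, -0.002, -0.104]
wrist_force: [7.2, 4.3, -0.1]
finger_gap: 10.7
finger_force: 40.0
```

Call:
{"method": "jog_arm", "body": {
  "commands": [
    {"dx": 0,"dy": -0.06,"dz": 0.08,"ax": 0,"ay": 0,"az": 0,"gripper": 1},
    {"dx": 0,"dy": 0,"dz": 0,"ax": 0,"ay": 0,"az": 0,"gripper": 1}
  ]
}}

```text
clock: 23.52
eef_pos: [560.1, 266.3, 192.0]
eef_rot: [3.141, -0.002, -0.104]
wrist_force: [-1.9, -5.8, 17.6]
finger_gap: 10.9
finger_force: 40.0
```

Reached the shut position: u = 180 mm, and the reaction is rising. One firmer push, then I'll check.

Call:
{"method": "jog_arm", "body": {
  "commands": [
    {"dx": 0,"dy": -0.06,"dz": 0.07,"ax": 0,"ay": 0,"az": 0,"gripper": 1},
    {"dx": 0,"dy": 0,"dz": 0,"ax": 0,"ay": 0,"az": 0,"gripper": 1}
  ]
}}

```text
clock: 23.78
eef_pos: [560.3, 266.5, 191.7]
eef_rot: [3.138, -0.003, -0.106]
wrist_force: [-14.8, -25.1, 39.0]
finger_gap: 11.3
finger_force: 40.0
```

Stalled firmly, so it is shut. I open in place, lift and back away.

Call:
{"method": "jog_arm", "body": {
  "commands": [
    {"dx": 0,"dy": 0,"dz": 0,"ax": 0,"ay": 0,"az": 0,"gripper": 0.65},
    {"dx": 0,"dy": 0,"dz": 0,"ax": 0,"ay": 0,"az": 0,"gripper": 0.65},
    {"dx": 0,"dy": 0,"dz": 0,"ax": 0,"ay": 0,"az": 0,"gripper": 0.65},
    {"dx": 0,"dy": 0,"dz": -0.4,"ax": 0,"ay": 0,"az": 0,"gripper": 0.65},
    {"dx": 0,"dy": 0,"dz": -1,"ax": 0,"ay": 0,"az": 0,"gripper": 0.65},
    {"dx": 0,"dy": 0,"dz": -1,"ax": 0,"ay": 0,"az": 0,"gripper": 0.65},
    {"dx": 0,"dy": 0,"dz": -1,"ax": 0,"ay": 0,"az": 0,"gripper": 0.65}
  ]
}}

```text
clock: 24.65
eef_pos: [559.5, 268.7, 326.3]
eef_rot: [-3.141, -0.001, -0.104]
wrist_force: [-0.3, -0.2, 0.6]
finger_gap: 32.8
finger_force: 0.0
```

Call:
{"method": "jog_arm", "body": {
  "commands": [
    {"dx": 0,"dy": 1,"dz": 0,"ax": 0,"ay": 0,"az": 0,"gripper": 0.65},
    {"dx": 0,"dy": 1,"dz": 0,"ax": 0,"ay": 0,"az": 0,"gripper": 0.65},
    {"dx": 0,"dy": 1,"dz": 0,"ax": 0,"ay": 0,"az": 0,"gripper": 0.65},
    {"dx": 0,"dy": 1,"dz": 0,"ax": 0,"ay": 0,"az": 0,"gripper": 0.65},
    {"dx": 0,"dy": 1,"dz": 0,"ax": 0,"ay": 0,"az": 0,"gripper": 0.65},
    {"dx": 0,"dy": 1,"dz": 0,"ax": 0,"ay": 0,"az": 0,"gripper": 0.65},
    {"dx": 0,"dy": 1,"dz": 0,"ax": 0,"ay": 0,"az": 0,"gripper": 0.65},
    {"dx": 0,"dy": 1,"dz": 0,"ax": 0,"ay": 0,"az": 0,"gripper": 0.65},
    {"dx": 0,"dy": 1,"dz": 0,"ax": 0,"ay": 0,"az": 0,"gripper": 0.65},
    {"dx": 0,"dy": 0,"dz": 0,"ax": 0,"ay": 0,"az": 0,"gripper": 0.65}
  ]
}}

```text
clock: 25.9
eef_pos: [522.0, -91.2, 324.7]
eef_rot: [3.141, -0.001, -0.107]
wrist_force: [-0.8, 0.4, -0.2]
finger_gap: 32.7
finger_force: 0.0
```

Run:
```python
from h import *
t=cams.camera("top");s=cams.camera("scene")
o=np.hstack([cv2.resize(t["image"][110:290,120:280],None,fx=2.5,fy=2.5),cv2.resize(s["image"][80:260,290:450],None,fx=2.5,fy=2.5)])
cv2.imwrite("pics/j.png",o[:,:,::-1])
for v in(60,-60):
  b=bar(40)+v*np.array([-.9946,.1037,0]);print("bar shut",v,(proj(t,b)-[120,110])*2.5,(proj(s,b)-[290,80])*2.5+[400,0])
for c,B in((t,(390,150,480,260)),(s,(160,270,310,390))):
  for n,lo,hi in(("blue",(100,130,60),(125,255,255)),("green",(55,100,40),(85,255,255))):
    for ce,st in blobs(c,lo,hi,B): print(n,ce)
```

```text
bar shut 60 [ 69.13008215 276.98072944] [612.49069888  98.51243086]
bar shut -60 [ 89.82339162 127.66132961] [715.31001195 131.62660037]
blue [422.  169.7]
green [452.7 241.1]
blue [279.1 338.4]
green [186.3 318.6]
```

View pics/j.png

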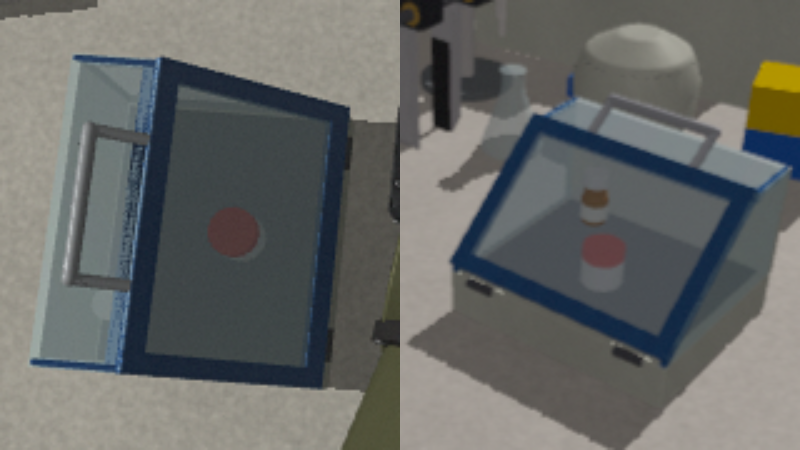

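The door is flush and shut: the bar ends seen at (70,281)/(90,128) and (612,98)/(716,131) match the shut model. The pot and vial stand upright inside, and the blue and green caps have not moved.

```bash
python3 -c "
from cell import job
print(job.sign_off())"
```

```text
the job is handed in; nothing more can be done
None
```

The red-capped pot stands upright on the cabinet floor with the door fully shut, the blue and green pots and the vial were not disturbed, and the job was handed in at about 26 s; sign-off returned no verdict.

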